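Scrape the board clear and hang the scraper on its peg

TASK

Take the scraper out of its holder and use its blade to sweep the three pieces of baking chocolate off the little cutting board into the tray at the board's end, without touching the pieces with the fingers. Then hang the scraper by the eye in its handle on the stand's peg, let go so that it hangs there still, and leave the salt cellar, the basting brush, the measuring cup and the whisk as they are.

Things in the scene. Friction and masses are not known exactly. Their poses are not given: they have to be found in the camera images.
- scraper: Bench scraper, 0.18 kg, upright in the holder, blade down. Steel blade 4 mm thick (x), 100 wide (y), z 0 to 80 mm; wooden cap 12 thick on z 64-80. Above it a flat wooden handle 12 thick (x), 30 wide (y), z 80 to 185. Its eye goes through along x: 16 mm wide (y), 24 tall, z 153 to 177. Front and back alike. Origin: middle of the blade's lower edge; z points to the eye.
- scraper_eye (a point): Centre of the scraper's eye, 165 mm above the blade's edge.
- scraper_grip (a point): Point on the handle's axis 155 mm above the blade's edge, low in the eye: a good place for the TCP of a gripper pointing down, fingers on the two narrow edges of the handle (30 mm apart along the scraper's y), so that the peg passes between the fingers. Gripping much lower brings the handle's top against the gripper's body.
- holder: Fixed white plastic block, 60 (x) x 130 (y) x 38 mm tall, with a slot 7 mm wide (x), 105 mm long (y) and 30 mm deep from its top (slot floor 8 mm above the counter) in which the scraper's blade stands. The scraper may lean in it by up to 0.1 rad and is drawn straight up. Origin: centre of the underside.
- stand: Fixed wooden stand: base 150 (x -70 to 80) x 140 (y) x 16 mm, post 30 deep (x 0 to 30) x 40 mm wide (y), up to z 232 mm, and one steel peg 8 mm thick that leaves the post's front face (x = 0) along -x and rises slightly. Holder and stand may be on either side of the board. Origin: on the underside, below the post's front face.
- peg_root (a point): The peg's axis at the post's face: stand frame x 0, y 0, z 220 mm.
- peg_tip (a point): The peg's axis at its free end: stand frame x -60, y 0, z 232 mm (rounded end 4 mm beyond). The eye is passed over this end and moved towards the post (stand +x); hung, its centre lies about 8 mm below the peg's axis. Above the post there is nothing.
- board: Fixed wooden cutting board 200 (x) x 150 (y) x 24 mm thick, lying flat. Origin: centre of the underside. The tray stands at its +x end.
- tray: Fixed shallow metal tray 130 (x) x 190 (y) x 18 mm tall, walls and floor 4 to 5 mm, open on top, same yaw as the board, its near wall 1 mm from the board's +x end and its rim 6 mm below the board's top. Origin: centre of the underside.
- chip_a: Piece of dark baking chocolate, 28 x 24 x 14 mm tall, 11 g, loose on the board, nearest the board's -x end (centre 25 to 45 mm on the -x side of the board's middle, at most 25 mm to either side of its long axis). Origin: centre of the underside.
- chip_b: The middle piece of chocolate, 26 x 24 x 14 mm, 12 to 28 mm on the +x side of the board's middle, at most 25 mm to either side. Origin: centre of the underside.
- chip_c: The piece of chocolate nearest the tray, 24 x 24 x 14 mm, 65 to 78 mm on the +x side of the board's middle, at most 25 mm to either side. Origin: centre of the underside.
- salt_cellar: White ceramic salt cellar with lid, round, 72 mm across, 60 mm tall. To be left alone. Origin: centre of the underside.
- brush: Orange silicone basting brush lying flat, 210 mm long, 14 mm thick. To be left alone. Origin: on its underside, near its middle; x to the bristles.
- measuring_cup: Glass measuring cup, 92 mm across, 85 mm tall, handle along its x. To be left alone. Origin: centre of the underside.
- whisk: Flat steel whisk lying down, 265 mm long, 18 mm thick. To be left alone. Origin: on its underside, near its middle; x to the wires.
Mind the look-alikes: they are no part of the job. Of the things that look like the stand, the larger one is meant.

How it is judged:
By the outcome, as a careful person would: the job done as asked, in the order asked, and still so for the second after the job is handed in, with the robot touching nothing.
It also fails if it takes over 58 s, if anything falls off the work surface, if the arm or the gripper's body presses on something with over 40 N, if the wrist force passes 120 N, or if a joint passes its speed limit or range.

ROBOT

A 6-joint arm with a two-finger parallel gripper is mounted at the origin on the work surface. World frame = base frame: x ahead of the robot, y to its left, z up, the work surface at z = 0. Lengths are in m, angles in degrees, forces in N, time in s.
With the tool pointing down it reaches from about 0.3 to 0.75 m from the base axis. Payload 8.5 kg.
Tool frame: the origin (TCP) lies between the finger pads, 19 mm behind the fingertips; this is the grasp point; z points along the fingers, y is the line along which they close (so a half turn about z gives the same grasp; the last joint's range is limited). The gripper opens to 85 mm and grips with 20 to 120 N. Pads are 22 mm wide; open, the fingers measure 114 mm over their backs; the gripper's body (76 mm by 85 mm) begins 54 mm behind the grasp point. The pads swing forward as they close: fully open they stand 13 mm farther back than shut.
Start: joints at [56.534, 21.807, 74.336, -0, 83.858, -12.336], TCP at [0.198, 0.513, 0.25] pointing down, gripper open.
Joint ranges: [-178.18, 178.18], [-50.72, 133.34], [12.68, 142.11], [-81.47, 261.47], [9.98, 163.14], [-165.26, 165.26]. Speed limits (degrees/s): [136.94, 136.94, 180, 180, 180, 180].

INTERFACE

Orientations are given as a 3x3 rotation matrix whose columns are the frame's x, y, z axes.
In Python, from rig import status, get_image, env gives the robot as it stands.
- The arm moves only by the shell command python3 -m handwheel 'ROWS' [FORCE]. ROWS is text: rows parted by semicolons, each of 7 numbers parted by spaces: the shift along the world's x, y, z in cm, then the turn, a rotation vector about the world's x, y, z in degrees, then the opening, from 0 (shut) to 1 (fully open). In form: dx dy dz wx wy wz gripper; .... A call has 1 to 8 rows; each row is the pose to reach, as a shift and turn from the pose commanded when the call began; what a row does not reach only later rows make up. A row lasts 1/12 s, in which the tool goes at most 41.7 mm and 7.16 degrees, less where a joint would pass 70% of its speed; a pose out of reach is approached as far as the arm can. A call with a gripper value outside its range is refused whole. The fingers move at their own pace and stop on an object; FORCE is the grip in N (left out, the last holds). Time passes only in rows, so rows that repeat a pose let the fingers close. It gives the time, the measured TCP pose, the force, the opening and the grip force at its end, in the units of the state.
- status.observe(): the state, without advancing time (a new reading comes with each control period).
- get_image(name): name is "scene" or "top" or "wrist"; returns a dict with "color" (480x640x3 uint8, red, green, blue), "vertical_fov" (degrees; the focal length in pixels is half the picture's height over the tangent of half this angle, whatever the lens; pixels are square), "cx", "cy" (the principal point, pixels), "xyz" and "orientation" of the camera in the world. Camera axes: x right, y down, z forward; pixel columns grow to the right and rows downward; lengths in m; the calibration is good to about 2 mm. The wrist camera is an equidistant fisheye: a pixel r from the principal point sees the ray r / f radians off the axis. A picture is of the moment at which its call begins. There is no depth.
- env.close_job(): hands the job in; it is judged then, once.
The state is a dict: "time_s": time; "q": joint angles; "qvel": joint speeds; "joint_efforts": joint torques, N m; "position": TCP position; "tool_rot": TCP orientation; "ft_force": force on the tool from outside, world axes, zero at the start; "wrist_torque": the same for the moment, N m; "grip_width": finger opening in m; "gripper_force": force on a finger pad.
Only numpy, scipy, OpenCV 4.12 (cv2) and the standard library are available. Lean on these libraries where they do the work, as an engineer would, in place of code of your own. Each camera call takes 0.05 s, during which the arm holds its last target. There are 200 camera calls.

## Working session

There is one attempt and no reset: what is moved stays moved. The work goes in short steps, Python scripts to look and compute and a shell command to move; the robot and the scene stay as the last step left them, time stands still between calls to the robot, and variables do not carry over. Pictures are saved under pics/ and viewed, at most 10 in all, crops included, and the job is handed in when it is done.

```bash
mkdir -p pics; cat > h.py <<'E'
import numpy as np, cv2
from rig import status, get_image, env
def snap(n,f):
    d=get_image(n); cv2.imwrite('pics/'+f+'.png',d['color'][:,:,::-1]); np.save('pics/'+f+'.npy',d,allow_pickle=True); return d
def load(f): return np.load('pics/'+f+'.npy',allow_pickle=True).item()
def ray(d,u,v,fish=False):
    f=240/np.tan(np.radians(d['vertical_fov'])/2); x=u-d['cx'];y=v-d['cy']
    if fish:
        r=np.hypot(x,y)+1e-9; t=r/f; c=np.array([np.sin(t)*x/r,np.sin(t)*y/r,np.cos(t)])
    else: c=np.array([x/f,y/f,1.])
    return np.array(d['orientation'])@c
def pl(d,u,v,z,fish=False):
    r=ray(d,u,v,fish); o=np.array(d['xyz']); return o+r*(z-o[2])/r[2]
def proj(d,p,fish=False):
    f=240/np.tan(np.radians(d['vertical_fov'])/2)
    c=np.array(d['orientation']).T@(np.array(p)-np.array(d['xyz']))
    if fish:
        r=np.hypot(c[0],c[1]); t=np.arctan2(r,c[2]); return d['cx']+f*t*c[0]/r,d['cy']+f*t*c[1]/r
    return d['cx']+f*c[0]/c[2],d['cy']+f*c[1]/c[2]
def two(d1,p1,d2,p2):
    a=ray(d1,*p1);b=ray(d2,*p2);o1=np.array(d1['xyz']);o2=np.array(d2['xyz'])
    s=np.linalg.lstsq(np.c_[a,-b],o2-o1,rcond=None)[0]; A=o1+a*s[0];B=o2+b*s[1]
    return (A+B)/2,np.linalg.norm(A-B)
E
python3 - <<'E'
from h import *
for n in ['scene','top','wrist']:
    d=snap(n,n+'0'); print(n,d['vertical_fov'],d['cx'],d['cy'],np.round(d['xyz'],3),np.round(d['orientation'],3).tolist())
s=status.observe(); print(s['time_s'],s['position'],np.round(s['tool_rot'],3).tolist(),s['grip_width'],s['ft_force'])
E
```

```text
scene 47.29104721431168 326.3216463487504 236.38336952080132 [ 1.282 -0.132  1.103] [[0.315, 0.728, -0.609], [0.949, -0.253, 0.188], [-0.017, -0.637, -0.771]]
top 43.2695206443904 325.6851390667699 234.1678253993819 [0.415 0.076 1.819] [[-0.001, -0.997, 0.077], [-1.0, 0.001, 0.008], [-0.008, -0.077, -0.997]]
wrist 65.70646984690485 320.17895369053326 237.9191908947159 [0.129 0.541 0.373] [[0.361, 0.891, 0.275], [0.932, -0.345, -0.107], [-0.001, 0.295, -0.955]]
0.15 [0.19816911 0.51283992 0.24954394] [[-0.933, 0.36, -0.001], [0.36, 0.933, -0.001], [0.0, -0.001, -1.0]] 0.08554307787906214 [ 0.24391756 -0.10269964 -0.90172592]
```

View pics/scene0.png

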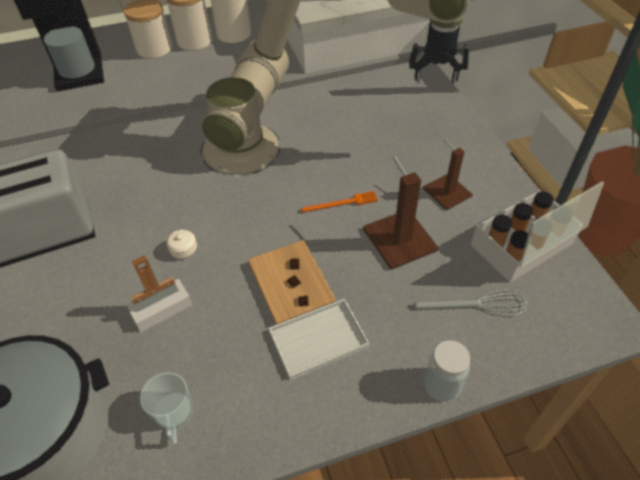

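View pics/top0.png

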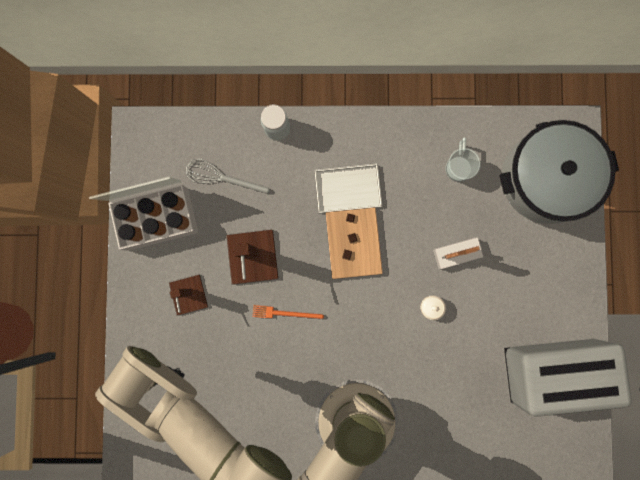

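Top view: scraper in its white holder at about (458,253), board (354,243) with chips at (351,218), (352,238), (347,255), and tray (348,188). There are two peg stands, at (253,257) and (188,295). The one at (253,257) is clearly larger, so it's the one meant. I'll confirm with enlarged crops.

```bash
python3 - <<'E'
from h import *
t=load('top0')['color'];s=load('scene0')['color']
def c(i,u,v,w,h,W,H): return cv2.resize(i[v:v+h,u:u+w],(W,H),interpolation=cv2.INTER_CUBIC)
m=np.vstack([np.hstack([c(t,160,220,128,96,400,300),c(t,425,225,80,60,400,300)]),np.hstack([c(s,360,135,128,144,267,300),c(s,120,250,80,90,267,300),c(s,240,230,134,150,266,300)])])
cv2.imwrite('pics/m.png',m[:,:,::-1])
E
```

```text
(no output)
```

View pics/m.png

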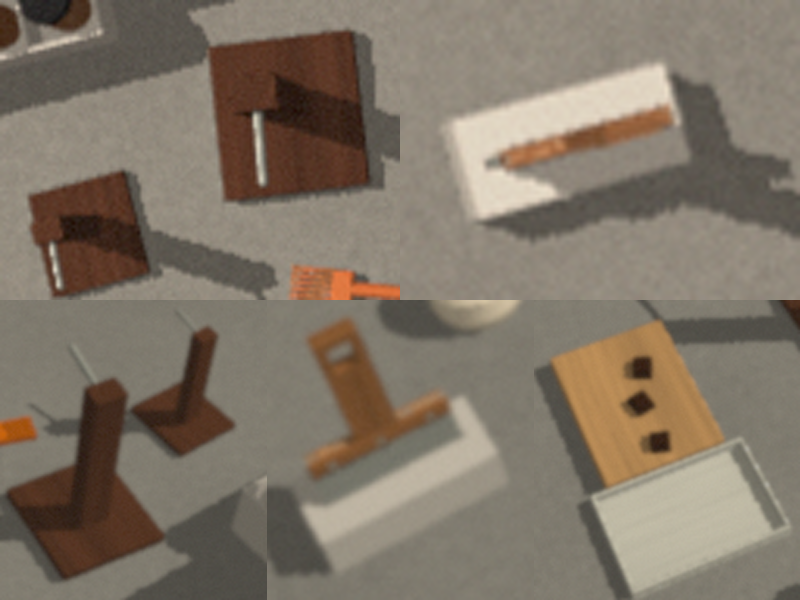

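The crops confirm the larger stand (base about (208..278, 230..284) in top) and its peg, the scraper with its eye upright in the holder, and the three chips on the board. Now casting rays.

```bash
python3 - <<'E'
from h import *
T=load('top0');S=load('scene0')
def tc(u,v): return 160+u/3.125,220+v/3.125
def hc(u,v): return 425+(u-400)/5,225+v/5
def sc(u,v): return 360+u/2.086,135+(v-300)/2.083
def kc(u,v): return 120+(u-267)/3.3375,250+(v-300)/3.333
def bc(u,v): return 240+(u-534)/1.985,230+(v-300)/2
R=lambda p:np.round(p,4)
print('root',two(T,tc(258,112),S,sc(97,384)),'tip',two(T,tc(263,186),S,sc(72,346)))
print('rootz',pl(T,*tc(258,112),.22)[:2],'tipz',pl(T,*tc(263,186),.232)[:2])
c=np.array([pl(T,*tc(*p),.016)[:2] for p in [(209,47),(353,30),(369,183),(226,201)]]);print('base',R(c),c.mean(0))
c=np.array([pl(T,*hc(*p),.038)[:2] for p in [(448,120),(665,65),(690,150),(478,220)]]);print('holder',R(c),c.mean(0))
print('eye',two(T,hc(585,136),S,kc(343,353)), 'eye z.173', pl(S,*kc(343,353),.173))
print('cap ends scene z.088',R(pl(S,*kc(310,470),.072)),R(pl(S,*kc(450,400),.072)))
print('cap ends top z.088',R(pl(T,*hc(500,159),.088)),R(pl(T,*hc(673,117),.088)))
hsv=cv2.cvtColor(T['color'],cv2.COLOR_RGB2HSV)
m=np.zeros((480,640),np.uint8); m[195:290,315:395]=cv2.inRange(hsv,(5,90,120),(25,255,255))[195:290,315:395]
k=cv2.findContours(m,0,2)[0];k=max(k,key=cv2.contourArea);b=cv2.boxPoints(cv2.minAreaRect(k))
w=np.array([pl(T,*p,.024)[:2] for p in b]);print('board',R(w),w.mean(0))
d=np.zeros((480,640),np.uint8); d[205:270,332:378]=(T['color'].max(2)<75).astype(np.uint8)[205:270,332:378]*255
for k in cv2.findContours(d,0,2)[0]:
    r=cv2.minAreaRect(k)
    if r[1][0]*r[1][1]>20: print('chip',r,R(pl(T,*r[0],.038)))
o=np.zeros((480,640),np.uint8);o[160:215,310:390]=cv2.inRange(hsv,(0,0,150),(180,60,255))[160:215,310:390]
k=max(cv2.findContours(o,0,2)[0],key=cv2.contourArea);b=cv2.boxPoints(cv2.minAreaRect(k));w=np.array([pl(T,*p,.018)[:2] for p in b]);print('tray',R(w),w.mean(0))
E
```

```text
root (array([0.48098774, 0.30865216, 0.22894971]), np.float64(0.001051128093187213)) tip (array([0.41912362, 0.30412876, 0.23257779]), np.float64(0.0027711463338519152))
rootz [0.48117332 0.30945816] tipz [0.41865653 0.30289386]
base [[0.5519 0.3868]
 [0.5681 0.2489]
 [0.422  0.2328]
 [0.405  0.3688]] [0.4867401  0.30931067]
holder [[ 0.5083 -0.2295]
 [ 0.5406 -0.3576]
 [ 0.4905 -0.3712]
 [ 0.4496 -0.2462]] [ 0.49727368 -0.30114358]
eye (array([ 0.49255486, -0.29132875,  0.16540053]), np.float64(0.01790870237890438)) eye z.173 [ 0.49701828 -0.29904804  0.173     ]
cap ends scene z.088 [ 0.5039 -0.3492  0.072 ] [ 0.4771 -0.2514  0.072 ]
cap ends top z.088 [ 0.4834 -0.2503  0.088 ] [ 0.5073 -0.3494  0.088 ]
board [[ 0.62    0.0928]
 [ 0.6349 -0.0579]
 [ 0.4365 -0.0762]
 [ 0.4216  0.0731]] [0.52823374 0.00793746]
chip ((347.5, 254.5), (7.0, 7.0), 90.0) [0.4924 0.0268 0.038 ]
chip ((352.3999938964844, 237.70001220703125), (7.273237705230713, 6.640782833099365), 71.56504821777344) [0.542  0.0121 0.038 ]
chip ((350.60003662109375, 217.70001220703125), (6.640782833099365, 6.640782833099365), 18.434947967529297) [0.6013 0.0172 0.038 ]
tray [[ 0.7771  0.1478]
 [ 0.7984 -0.0609]
 [ 0.6389 -0.0761]
 [ 0.6176  0.1312]] [0.7080054  0.03550769]
```

```bash
python3 -m handwheel '11 -29.9 3 0 0 12 1;11 -29.9 3 0 0 12 1;11 -29.9 3 0 0 12 1;11 -29.9 3 0 0 12 1;11 -29.9 3 0 0 12 1;11 -29.9 3 0 0 12 1;11 -29.9 3 0 0 12 1;11 -29.9 3 0 0 12 1' 40
python3 -m handwheel '11 -29.9 2 0 0 12 1;11 -29.9 2 0 0 12 1;11 -29.9 2 0 0 12 1;11 -29.9 2 0 0 12 1;11 -29.9 2 0 0 12 1;11 -29.9 2 0 0 12 1;11 -29.9 2 0 0 12 1;11 -29.9 2 0 0 12 1'
python3 -m handwheel '7.9 -21.4 0 0 0 11.4 1;7.9 -21.4 0 0 0 11.4 1;7.9 -21.4 0 0 0 11.4 1;7.9 -21.4 0 0 0 11.4 1;7.9 -21.4 0 0 0 11.4 1;7.9 -21.4 0 0 0 11.4 1;7.9 -21.4 0 0 0 11.4 1'
python3 - <<'E'
from h import *
d=snap('wrist','w1');s=status.observe(); print(s['time_s'],s['position'],np.round(s['tool_rot'],3).tolist(),s['q'])
print(d['xyz'],[proj(d,p,True) for p in [(.497,-.299,.193),(.497,-.299,.163),(.495,-.3,.088)]])
E
```

```text
time_s: 0.82
position: [0.3085, 0.2116, 0.2803]
tool_rot: [[-0.987, 0.16, 0.001], [0.16, 0.987, -0.0], [-0.001, -0.0, -1.0]]
ft_force: [0.9, 0.9, -0.2]
grip_width: 0.0851
gripper_force: 0.0
time_s: 1.48
position: [0.4167, -0.0828, 0.2998]
tool_rot: [[-0.999, -0.049, 0.0], [-0.049, 0.999, 0.0], [-0.0, 0.0, -1.0]]
ft_force: [0.2, -0.2, -1.0]
grip_width: 0.0851
gripper_force: 0.0
time_s: 2.07
position: [0.4962, -0.2986, 0.2978]
tool_rot: [[-0.97, -0.243, -0.002], [-0.243, 0.97, 0.001], [0.001, 0.001, -1.0]]
ft_force: [0.2, -0.1, -0.9]
grip_width: 0.0855
gripper_force: 0.0
2.1167 [ 0.49574993 -0.29643556  0.29830114] [[-0.97, -0.244, -0.002], [-0.244, 0.97, 0.001], [0.001, 0.002, -1.0]] [-4.26138754e+01  2.31221027e+01  6.42736273e+01 -1.72402397e-03
  9.27220343e+01 -1.46756863e+02]
[ 0.42397259 -0.31652155  0.42160641] [(np.float64(318.5802633987966), np.float64(244.67934169410177)), (np.float64(318.68976590966815), np.float64(231.75516126423025)), (np.float64(318.35453133043416), np.float64(206.69214472874427))]
```

View pics/w1.png

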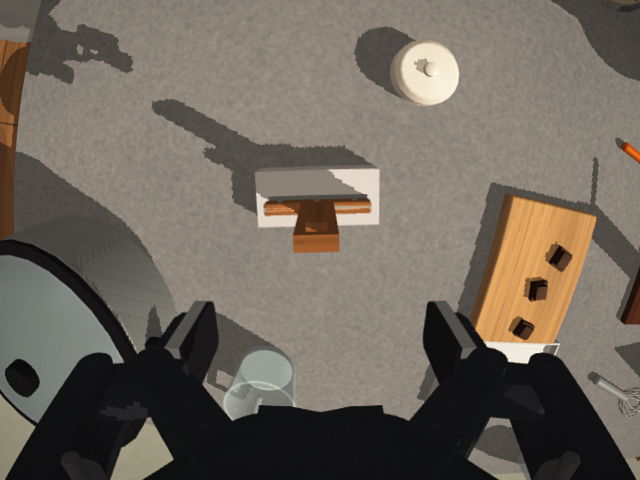

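Wrist view: the handle's top face is centred about (316,243), the eye at (316,226), and the cap runs from (264,208) to (371,206), inside the holder's (256..379,168..227). No obstacle is near the fingers' path.

```bash
python3 - <<'E'
from h import *
d=load('w1')
g=lambda a,z: np.round(pl(d,*a,z,True),4)
print('top',g((316.3,243),.193),g((293,251),.193),g((340,251),.193))
a,b=g((264,209),.088),g((371,206),.088);print('cap',a,b,(a+b)/2,np.degrees(np.arctan2(b[1]-a[1],b[0]-a[0])))
for p,q in [((258,227),(379,223.5)),((256,170),(378,168)),((293,251),(340,250.5))]:
    a,b=g(p,.038),g(q,.038);print((a+b)/2,np.degrees(np.arctan2(b[1]-a[1],b[0]-a[0])))
hs=cv2.cvtColor(d['color'],cv2.COLOR_RGB2HSV);m=np.zeros((480,640),np.uint8);m[190:260,255:380]=cv2.inRange(hs,(3,120,70),(25,255,255))[190:260,255:380]
for v in (206,210,225,240,243,248,251): 
    x=np.where(m[v])[0]; print(v,x.min() if len(x) else 0,x.max() if len(x) else 0)
E
```

```text
top [ 0.4962 -0.3007  0.193 ] [ 0.5053 -0.3141  0.193 ] [ 0.4978 -0.2844  0.193 ]
cap [ 0.5091 -0.3484  0.088 ] [ 0.4824 -0.2531  0.088 ] [ 0.49575 -0.30075  0.088  ] 105.65116617061267
[ 0.5252  -0.29265  0.038  ] 105.72843595521921
[ 0.46655 -0.3088   0.038  ] 104.91108716801186
[ 0.5539  -0.28765  0.038  ] 104.65841114124203
206 264 361
210 266 370
225 296 336
240 293 338
243 293 338
248 294 338
251 294 338
```

```bash
python3 -m handwheel '-0.1 -0.15 -4 0 0 1 1;-0.1 -0.15 -8 0 0 1 1;-0.1 -0.15 -11 0 0 1 1;-0.1 -0.15 -13 0 0 1 1;-0.1 -0.15 -13.6 0 0 1 1;-0.1 -0.15 -13.6 0 0 1 1;-0.1 -0.15 -13.6 0 0 1 1;-0.1 -0.15 -13.6 0 0 1 1' 40
python3 - <<'E'
from h import *
d=snap('wrist','w2');s=status.observe(); print(s['position'],np.round(s['tool_rot'],3).tolist())
E
```

```text
time_s: 2.78
position: [0.4953, -0.2963, 0.1656]
tool_rot: [[-0.965, -0.264, 0.002], [-0.264, 0.965, -0.002], [-0.002, -0.003, -1.0]]
ft_force: [-0.2, -0.7, 0.9]
grip_width: 0.0852
gripper_force: 0.0
[ 0.49518099 -0.2963441   0.16550871] [[-0.965, -0.264, 0.002], [-0.264, 0.965, -0.002], [-0.002, -0.003, -1.0]]
```

View pics/w2.png

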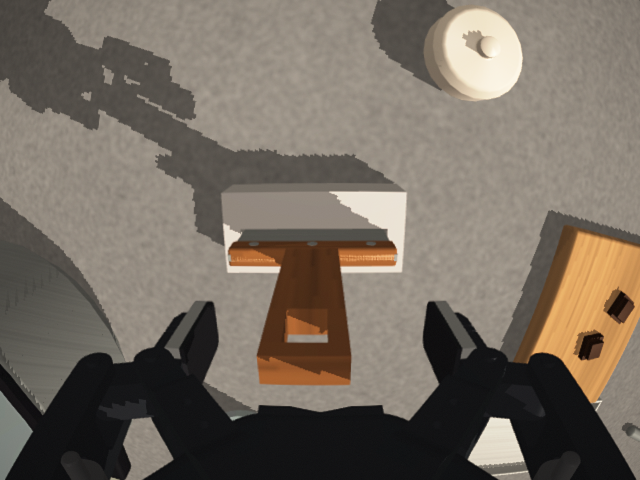

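Fingers at u=215 and 426 (middle 320), handle middle at u≈304, so it needs about 4.5 mm more along -y. The eye is at (306,325).

```bash
python3 - <<'E'
from h import *
d=load('w2'); print([np.round(pl(d,*p,.193,True),4) for p in [(304.5,369),(258,355),(351,355),(351,384),(258,384)]])
E
python3 -m handwheel '0.15 -0.45 -0.2 0 0 0 1;0.15 -0.45 -0.2 0 0 0 1;0.15 -0.45 -0.2 0 0 0 1;0.15 -0.45 -0.2 0 0 0 0;0.15 -0.45 -0.2 0 0 0 0;0.15 -0.45 -0.2 0 0 0 0;0.15 -0.45 -0.2 0 0 0 0;0.15 -0.45 -0.2 0 0 0 0' 60
```

```text
[array([ 0.4956, -0.301 ,  0.193 ]), array([ 0.4945, -0.3165,  0.193 ]), array([ 0.4864, -0.2883,  0.193 ]), array([ 0.4979, -0.2847,  0.193 ]), array([ 0.5065, -0.3143,  0.193 ])]
time_s: 3.5
position: [0.4962, -0.3007, 0.1618]
tool_rot: [[-0.965, -0.263, 0.0], [-0.263, 0.965, -0.0], [-0.0, -0.0, -1.0]]
ft_force: [-0.5, -0.1, -0.6]
grip_width: 0.0293
gripper_force: 59.0
```

```bash
python3 -m handwheel '0 0 1 0 0 0 0;0 0 2.5 0 0 0 0;0 0 4.5 0 0 0 0;0 0 6.5 0 0 0 0;0 0 7.5 0 0 0 0;-0.3 2 8 0 0 -1 0;-0.8 5 8 0 0 -2 0;-1.2 8 8 0 0 -3 0'
python3 -m handwheel '-0.4 3 0 0 0 -1 0;-0.8 6 0 0 0 -2 0;-1.2 9 0 0 0 -3 0;-1.7 12.5 0 0 0 -4 0;-2.1 16 0 0 0 -5 0;-2.6 19 0 0 0 -6 0;-3 21.5 0 0 0 -6.8 0;-3.2 23 0 0 0 -6.8 0'
python3 -m handwheel '0 0 -1 0 0 0 0;0 0 -1 0 0 0 0;0 0 -1 0 0 0 0'
python3 - <<'E'
from h import *
d=snap('wrist','w3');snap('scene','s3');s=status.observe(); print(s['position'],np.round(s['tool_rot'],3).tolist(),s['grip_width'],s['gripper_force'])
E
```

```text
time_s: 4.17
position: [0.4837, -0.22, 0.2418]
tool_rot: [[-0.978, -0.21, -0.0], [-0.21, 0.978, 0.0], [0.0, 0.0, -1.0]]
ft_force: [-0.1, 0.4, -2.2]
grip_width: 0.0291
gripper_force: 59.8
time_s: 4.83
position: [0.4511, 0.0118, 0.2419]
tool_rot: [[-0.995, -0.096, -0.0], [-0.096, 0.995, 0.001], [0.0, 0.001, -1.0]]
ft_force: [0.1, -0.6, -2.6]
grip_width: 0.0291
gripper_force: 59.9
time_s: 5.08
position: [0.4519, 0.0094, 0.2316]
tool_rot: [[-0.995, -0.096, -0.001], [-0.096, 0.995, 0.0], [0.001, 0.0, -1.0]]
ft_force: [0.1, 1.2, -1.5]
grip_width: 0.0297
gripper_force: 59.8
[0.45235534 0.00889519 0.23201805] [[-0.996, -0.095, 0.0], [-0.095, 0.996, -0.0], [-0.0, -0.0, -1.0]] 0.02890372794952137 59.81409028172493
```

View pics/w3.png

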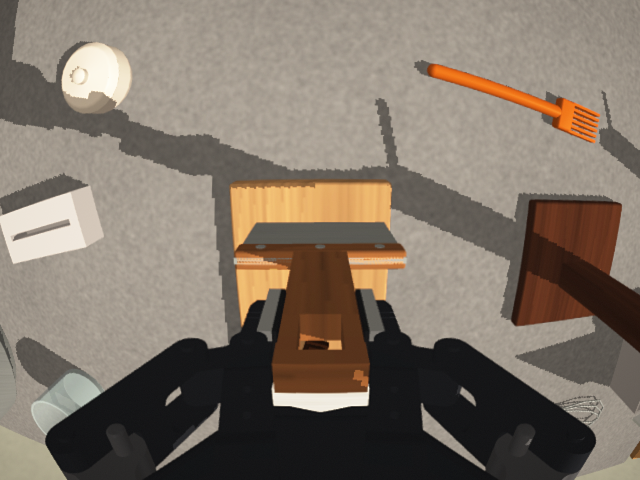

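The scraper is straight in the grip, its blade's lower edge at (248..392,222) over the board, whose rear edge is at (231..391,184). Chip a shows through the eye, in front of the blade.

```bash
python3 - <<'E'
from h import *
d=load('w3'); g=lambda p,z:np.round(pl(d,*p,z,True),4)
print('blade',g((248,222),.078),g((392,222),.078),'board rear',g((231,185),.024),g((391,183),.024), 'chip thru eye',g((316,346),.038))
E
python3 -m handwheel '0 0 -2 0 0 0 0;0 0 -3.5 0 0 0 0;0 0 -4.3 0 0 0 0;0 0 -4.7 0 0 0 0;0 0 -4.9 0 0 0 0;0 0 -5 0 0 0 0;0 0 -5 0 0 0 0'
```

```text
blade [ 0.4554 -0.0463  0.078 ] [0.4447 0.0656 0.078 ] board rear [ 0.4368 -0.0735  0.024 ] [0.4214 0.0718 0.024 ] chip thru eye [0.5898 0.0189 0.038 ]
time_s: 5.77
position: [0.4525, 0.0092, 0.1822]
tool_rot: [[-0.995, -0.095, 0.001], [-0.095, 0.995, -0.0], [-0.001, -0.0, -1.0]]
ft_force: [-0.7, 0.6, -1.5]
grip_width: 0.0289
gripper_force: 59.9
```

```bash
python3 - <<'E'
from h import *
d=load('w3')['color'].astype(int)
for v in (222,224,226,230,236,242):
    r=d[v]; m=(abs(r[:,0]-r[:,2])<25)&(np.arange(640)>232)&(np.arange(640)<405); x=np.where(m)[0]; print(v,x.min(),x.max(),len(x))
d2=snap('wrist','w4'); r=d2['color'].astype(int)
for v in range(180,260,4):
    q=r[v]; m=(abs(q[:,0]-q[:,2])<25)&(np.arange(640)>240)&(np.arange(640)<400); x=np.where(m)[0]; print(v,x.min() if len(x) else 0,x.max() if len(x) else 0,len(x))
cv2.imwrite('pics/w4c.png',cv2.resize(r[150:400,170:470].astype(np.uint8)[:,:,::-1],(720,600)))
E
```

```text
222 391 404 14
224 256 404 143
226 255 404 145
230 252 404 151
236 248 404 157
242 244 404 160
180 241 399 159
184 241 399 159
188 399 399 1
192 0 0 0
196 0 0 0
200 0 0 0
204 0 0 0
208 0 0 0
212 0 0 0
216 0 0 0
220 0 0 0
224 256 384 129
228 253 386 134
232 251 389 139
236 248 392 145
240 246 394 149
244 377 380 4
248 0 0 0
252 0 0 0
256 0 0 0
```

View pics/w4c.png

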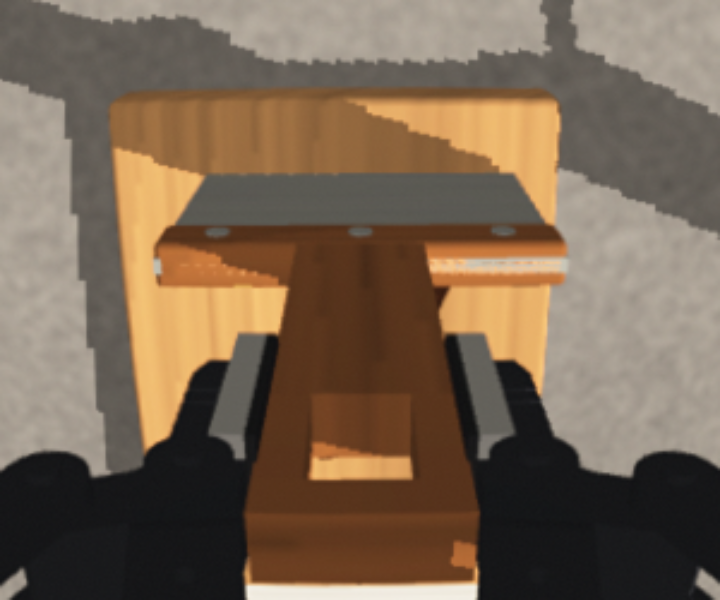

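The blade's lower edge runs (256..384,222), 0.099 m wide by my rays, so my edge height is right. Chip a is ahead of the blade, at crop (440,295). Now lowering and sweeping.

```bash
python3 -m handwheel '0 0 -0.1 0 0 0 0;0 0 -0.2 0 0 0 0;0 0 -0.2 0 0 0 0;0.6 0.05 -0.2 0 0 0 0;1.6 0.15 -0.2 0 0 0 0;2.6 0.25 -0.2 0 0 0 0;3.6 0.35 -0.2 0 0 0 0;4.6 0.45 -0.2 0 0 0 0'
python3 -m handwheel '1 0.1 0 0 0 0 0;2 0.2 0 0 0 0 0;3 0.3 0 0 0 0 0;4 0.4 0 0 0 0 0;5 0.5 0 0 0 0 0;6 0.6 0 0 0 0 0;7 0.65 0 0 0 0 0;8 0.75 0 0 0 0 0'
python3 - <<'E'
from h import *
snap('scene','s5')
E
```

```text
time_s: 6.48
position: [0.4991, 0.014, 0.1798]
tool_rot: [[-0.995, -0.095, 0.0], [-0.095, 0.995, -0.0], [-0.0, -0.0, -1.0]]
ft_force: [-0.8, -0.2, -1.9]
grip_width: 0.029
gripper_force: 59.9
time_s: 7.15
position: [0.579, 0.0215, 0.1796]
tool_rot: [[-0.995, -0.095, -0.0], [-0.095, 0.995, -0.0], [0.0, 0.0, -1.0]]
ft_force: [-0.1, 0.2, -1.1]
grip_width: 0.0293
gripper_force: 59.9
```

```bash
python3 -m handwheel '1 0.1 0 0 0 0 0;2 0.2 0 0 0 0 0;3 0.3 0 0 0 0 0;4 0.4 0 0 0 0 0;5 0.5 0 0 0 0 0;6 0.6 0 0 0 0 0;7 0.65 0 0 0 0 0;7.6 0.7 0 0 0 0 0'
python3 -m handwheel '0 0 0 0 0 0 0;0 0 0 0 0 0 0'
python3 - <<'E'
from h import *
s=snap('scene','s6')['color'];t=snap('top','t6')['color']
m=np.hstack([cv2.resize(s[220:400,230:390],(400,450),interpolation=2),cv2.resize(t[150:290,300:424],(398,450),interpolation=2)])
cv2.imwrite('pics/m6.png',m[:,:,::-1])
E
```

```text
time_s: 7.87
position: [0.6549, 0.0284, 0.1794]
tool_rot: [[-0.995, -0.095, -0.0], [-0.095, 0.995, -0.0], [0.0, 0.0, -1.0]]
ft_force: [-0.1, 0.5, -2.4]
grip_width: 0.0291
gripper_force: 59.9
time_s: 8.03
position: [0.654, 0.0284, 0.1794]
tool_rot: [[-0.995, -0.095, -0.001], [-0.095, 0.995, 0.0], [0.001, 0.0, -1.0]]
ft_force: [-0.0, 1.0, -1.9]
grip_width: 0.0294
gripper_force: 59.9
```

View pics/m6.png

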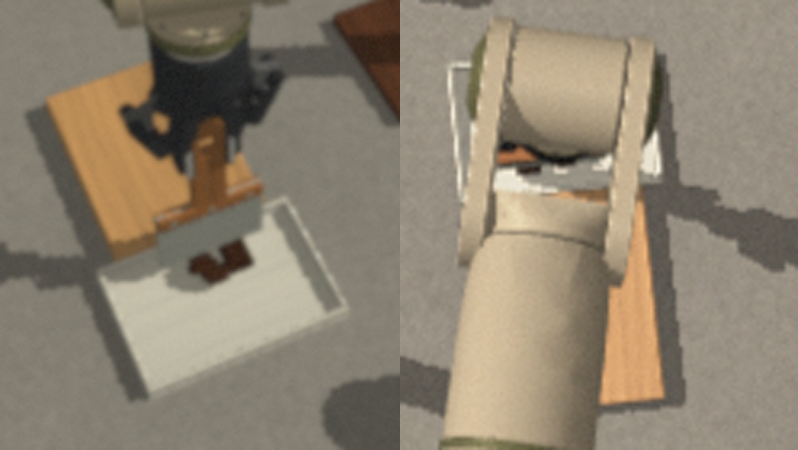

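Scene crop: all the chocolate lies in the tray, in a clump at (220,260) just past the blade, with the board clear. I'll recheck once the arm is away. Retreating toward the stand's front, lifting first.

```bash
python3 -m handwheel '0 0 1 0 0 0 0;0 0 2.5 0 0 0 0;0 0 4.5 0 0 0 0;-2 1 6 0 0 0 0;-5 2 6 0 0 0 0;-8.5 3 6 0 0 0 0;-12 4 6 0 0 0 0;-15.5 5.2 6 0 0 0 0'
python3 -m handwheel '-3.5 1.2 0 0 0 0 0;-7 2.4 0 0 0 0 0;-10 3.6 0 0 0 0.5 0;-12.5 5 0 0 0 1 0;-14 7.5 0 0 0 1 0;-14 10.5 0 0 0 1 0;-13.5 13.5 0 0 0 1 0;-12.9 16.5 0 0 0 1 0'
python3 -m handwheel '0.4 2.5 0 0 0 0 0;0.8 4.3 -1 0 0 0 0;1 5.2 -1.8 0 0 0 0;1 5.2 -2.1 0 0 0 0;1 5.2 -2.1 0 0 0 0;1 5.2 -2.1 0 0 0 0'
python3 - <<'E'
from h import *
d=snap('wrist','w7');t=snap('top','t7');c=snap('scene','s7');s=status.observe(); p=s['position'];print(p,np.round(s['tool_rot'],3).tolist())
a=cv2.resize(d['color'][130:480,150:500],(400,400));
m=np.vstack([np.hstack([a,cv2.resize(c['color'][100:260,320:480],(400,400),interpolation=2)]),np.hstack([cv2.resize(t['color'][155:290,300:420],(200,200)),cv2.resize(c['color'][220:400,230:390],(200,200)),np.zeros((200,400,3),np.uint8)])])
cv2.imwrite('pics/m7.png',m[:,:,::-1])
E
```

```text
time_s: 8.8
position: [0.4972, 0.0805, 0.2405]
tool_rot: [[-0.995, -0.095, 0.001], [-0.095, 0.995, -0.0], [-0.001, -0.0, -1.0]]
ft_force: [0.0, 0.1, -2.0]
grip_width: 0.0293
gripper_force: 59.9
time_s: 9.47
position: [0.3695, 0.2467, 0.2411]
tool_rot: [[-0.994, -0.113, 0.002], [-0.113, 0.994, 0.001], [-0.002, 0.0, -1.0]]
ft_force: [-0.0, -1.0, -2.3]
grip_width: 0.0295
gripper_force: 60.0
time_s: 9.97
position: [0.38, 0.2964, 0.219]
tool_rot: [[-0.994, -0.112, -0.0], [-0.112, 0.994, -0.0], [0.0, -0.0, -1.0]]
ft_force: [-0.6, -0.1, -1.4]
grip_width: 0.0291
gripper_force: 60.0
[0.38033325 0.29662276 0.21934078] [[-0.994, -0.112, 0.001], [-0.112, 0.994, 0.0], [-0.001, 0.0, -1.0]]
```

View pics/m7.png

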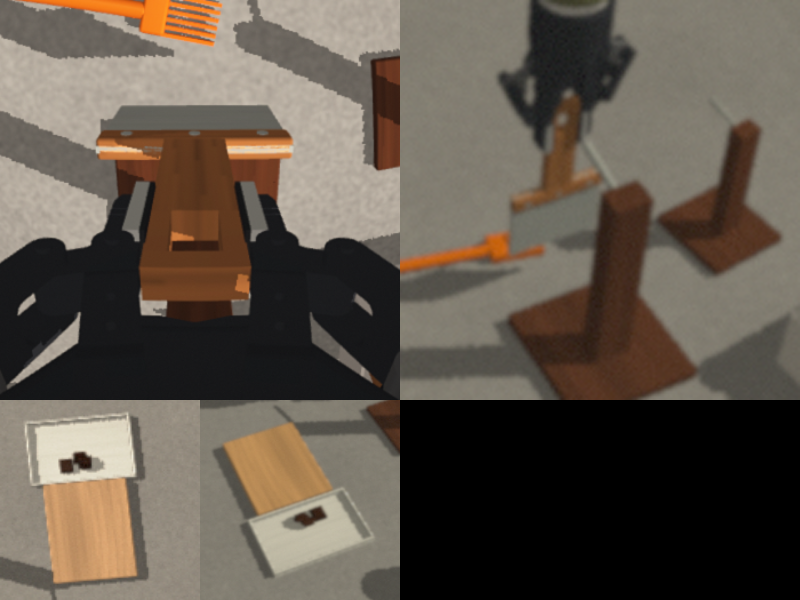

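The board is clear and the chocolate is in the tray, top crop (75,462). The scraper hangs straight in the grip in front of the peg: peg tip at scene crop (583,138), eye at (565,115). Checking the peg line more exactly.

```bash
python3 - <<'E'
from h import *
T=load('top0');S0=load('scene0');S=load('s7');W=load('w7')
c=T['color'].astype(int)[250:284,236:250]; m=(c.min(2)>95)&(c.max(2)-c.min(2)<40)
v,u=np.nonzero(m)
for r in range(34):
    k=u[v==r]
    if len(k): print(r+250,round(k.mean()+236,1),len(k),end='; ')
print()
e=np.array([.3803,.2966,.2303]);print('eye proj scene',proj(S,e))
for n,d in (('s0',S0),('s7',S)):
  for nm,p in (('tip',(.4187,.3029,.232)),('root',(.4812,.3095,.22))): print(n,nm,proj(d,p))
g=cv2.resize(S['color'][130:180,370:420],(700,700),interpolation=2);cv2.imwrite('pics/p7.png',np.hstack([g[:600],])[:,:,::-1])
E
```

```text
256 241.5 2; 257 242.0 3; 258 242.0 3; 259 242.0 3; 260 242.0 3; 261 242.0 3; 262 242.0 3; 263 242.0 3; 264 242.0 3; 265 242.0 3; 266 242.5 2; 267 242.5 2; 268 242.5 2; 269 243.0 3; 270 243.0 3; 271 243.0 3; 272 243.0 3; 273 243.0 3; 274 243.0 3; 275 243.0 3; 276 243.0 3; 277 243.0 3; 278 243.5 2; 
eye proj scene (np.float64(384.53606009652424), np.float64(148.10310865284657))
s0 tip (np.float64(393.3403954500045), np.float64(157.32768643533612))
s0 root (np.float64(406.27381167278327), np.float64(178.15814998239435))
s7 tip (np.float64(393.3403954500045), np.float64(157.32768643533612))
s7 root (np.float64(406.27381167278327), np.float64(178.15814998239435))
```

View pics/p7.png

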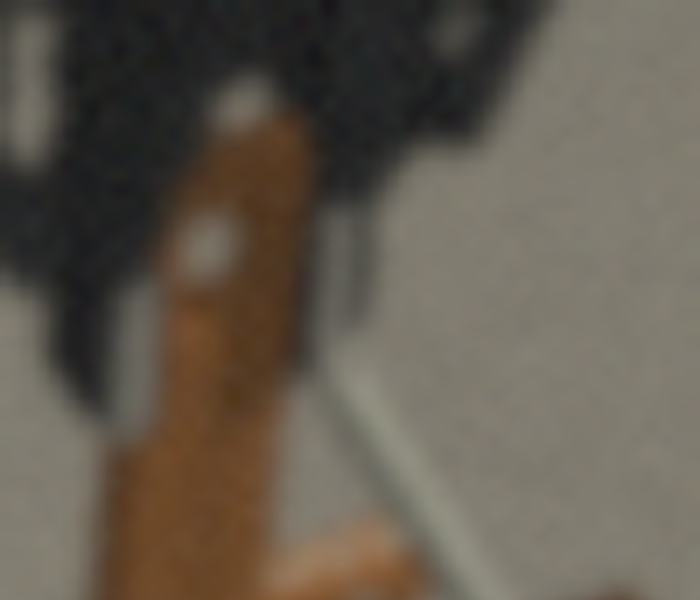

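```bash
python3 - <<'E'
from h import *
S=load('s7')
for z in (.15,.17,.19,.21,.23,.25):
    c=np.array([.3803,.2966,z])+.006*np.array([.994,.112,0]); y=np.array([-.112,.994,0])*.015
    print(z,[np.round((np.array(proj(S,q))-[370,130]+.5)*14) for q in (c-y,c+y)])
for q in [(.4187,.3029,.232),(.4147,.3029,.2328),(.4147,.3049,.2328),(.4482,.3060,.226)]: print(q,np.round((np.array(proj(S,q))-[370,130]+.5)*14))
E
```

```text
0.15 [array([123., 651.]), array([272., 600.])]
0.17 [array([129., 569.]), array([280., 517.])]
0.19 [array([136., 484.]), array([288., 433.])]
0.21 [array([142., 398.]), array([297., 346.])]
0.23 [array([149., 309.]), array([305., 257.])]
0.25 [array([156., 218.]), array([314., 166.])]
(0.4187, 0.3029, 0.232) [334. 390.]
(0.4147, 0.3029, 0.2328) [325. 371.]
(0.4147, 0.3049, 0.2328) [336. 368.]
(0.4482, 0.306, 0.226) [418. 527.]
```

```bash
python3 - <<'E'
from h import *
S=load('s7');S0=load('scene0');T=load('top0')
a=np.median(S['color'][:3],0)
for d in (S0,S):
  for v in (154,156,158,160,164,168,172): print(v,d['color'][v,386:412].mean(1).astype(int).tolist())
for q in np.linspace(0,1,4):
    p=np.array([.4187,.3029,.232])*(1-q)+q*np.array([.4812,.3095,.22]);print(np.round(proj(S,p),1))
for v in (260,270): print(T['color'][v,236:250].mean(1).astype(int).tolist())
E
```

```text
154 [119, 120, 120, 118, 118, 116, 118, 118, 119, 119, 119, 118, 117, 116, 118, 117, 118, 119, 119, 121, 119, 118, 120, 119, 120, 119]
156 [117, 117, 119, 118, 119, 116, 115, 114, 124, 128, 126, 121, 122, 120, 117, 116, 117, 118, 119, 117, 122, 121, 123, 119, 119, 118]
158 [118, 120, 117, 117, 118, 116, 108, 105, 112, 129, 136, 130, 122, 120, 118, 120, 117, 118, 118, 118, 120, 120, 120, 119, 118, 119]
160 [119, 120, 119, 119, 122, 121, 117, 108, 101, 110, 123, 134, 128, 123, 119, 118, 117, 120, 119, 119, 120, 119, 117, 118, 119, 116]
164 [120, 121, 120, 119, 118, 118, 120, 120, 119, 113, 106, 106, 115, 130, 131, 126, 121, 119, 118, 119, 117, 117, 116, 118, 118, 118]
168 [122, 121, 119, 121, 121, 121, 119, 119, 119, 117, 116, 113, 104, 97, 108, 124, 133, 133, 123, 118, 121, 120, 120, 119, 120, 120]
172 [121, 119, 121, 120, 121, 122, 119, 120, 120, 120, 118, 119, 116, 118, 113, 105, 103, 115, 128, 133, 126, 120, 118, 112, 109, 105]
154 [60, 57, 60, 57, 51, 56, 80, 101, 111, 117, 119, 120, 119, 120, 118, 119, 121, 121, 121, 121, 121, 122, 122, 123, 122, 122]
156 [63, 60, 56, 60, 64, 71,
[... 218 characters left out ...]
, 122, 122]
160 [67, 70, 74, 87, 105, 116, 118, 111, 104, 111, 127, 138, 131, 125, 123, 121, 119, 118, 122, 122, 122, 123, 121, 123, 120, 120]
164 [71, 76, 80, 94, 112, 120, 122, 121, 120, 115, 106, 106, 119, 132, 136, 131, 122, 124, 122, 123, 120, 119, 119, 119, 119, 121]
168 [74, 74, 82, 98, 113, 119, 121, 120, 120, 119, 120, 119, 112, 103, 107, 127, 137, 135, 126, 120, 123, 123, 120, 121, 121, 122]
172 [75, 79, 87, 97, 100, 97, 93, 88, 90, 94, 92, 86, 79, 88, 94, 99, 104, 118, 134, 135, 130, 122, 119, 115, 110, 107]
[393.3 157.3]
[397.6 164.2]
[401.9 171.1]
[406.3 178.2]
[60, 62, 63, 58, 79, 176, 172, 118, 71, 58, 65, 62, 60, 58]
[65, 55, 63, 62, 59, 80, 181, 166, 106, 69, 63, 60, 60, 55]
```

Peg line refined: y ≈ 0.3005 at x = 0.380, so I shift +y 4 mm, then go in along the peg.

```bash
python3 -m handwheel '0 0.4 0 0 0 0 0;0 0.4 0 0 0 0 0;0.8 0.48 0 0 0 0 0;1.6 0.57 0 0 0 0 0;2.4 0.65 0 0 0 0 0;3.2 0.74 0 0 0 0 0;3.8 0.8 0 0 0 0 0;3.8 0.8 0 0 0 0 0'
python3 -m handwheel '0.4 0.04 0 0 0 0 0;0.8 0.08 0 0 0 0 0;1.2 0.13 0 0 0 0 0;1.6 0.17 0 0 0 0 0;1.6 0.17 0 0 0 0 0;1.6 0.17 0 0 0 0 0'
python3 - <<'E'
from h import *
s=snap('scene','s8')['color'];t=snap('wrist','w8')['color']
m=np.hstack([cv2.resize(s[120:220,360:440],(400,500),interpolation=2),cv2.resize(t[180:480,200:440],(400,500))]);cv2.imwrite('pics/m8.png',m[:,:,::-1])
E
```

```text
time_s: 10.78
position: [0.4196, 0.3054, 0.2184]
tool_rot: [[-0.994, -0.112, 0.0], [-0.112, 0.994, -0.0], [-0.0, -0.0, -1.0]]
ft_force: [0.4, 0.1, -1.7]
grip_width: 0.0293
gripper_force: 60.1
time_s: 11.28
position: [0.4343, 0.3071, 0.2187]
tool_rot: [[-0.994, -0.113, -0.0], [-0.113, 0.994, -0.0], [0.0, -0.0, -1.0]]
ft_force: [0.1, 0.7, -2.0]
grip_width: 0.029
gripper_force: 60.1
```

View pics/m8.png

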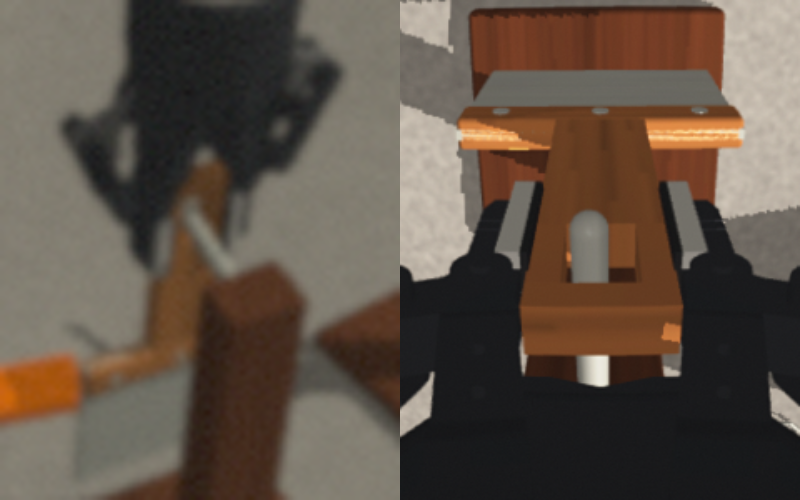

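The peg passes through the eye, at crop u=590 against the eye's centre 601, about 2.5 mm toward -y. Correct that, go 13 mm deeper, then lower.

```bash
python3 -m handwheel '0 -0.12 0 0 0 0 0;0 -0.24 0 0 0 0 0;0.4 -0.2 0 0 0 0 0;0.8 -0.16 0 0 0 0 0;1.3 -0.1 0 0 0 0 0;1.3 -0.1 0 0 0 0 0;1.3 -0.1 0 0 0 0 0'
python3 -m handwheel '0 0 -0.3 0 0 0 0;0 0 -0.6 0 0 0 0;0 0 -0.8 0 0 0 0;0 0 -0.9 0 0 0 0;0 0 -1 0 0 0 0;0 0 -1 0 0 0 0'
```

```text
time_s: 11.97
position: [0.4475, 0.306, 0.2185]
tool_rot: [[-0.994, -0.112, -0.0], [-0.112, 0.994, -0.0], [0.0, -0.0, -1.0]]
ft_force: [0.5, 0.4, -0.8]
grip_width: 0.0294
gripper_force: 60.1
time_s: 12.47
position: [0.4471, 0.3061, 0.2087]
tool_rot: [[-0.994, -0.113, -0.0], [-0.113, 0.994, -0.0], [0.0, -0.0, -1.0]]
ft_force: [-0.5, 0.1, -0.9]
grip_width: 0.029
gripper_force: 60.1
```

Lower in 1 mm steps until the peg takes the weight.

```bash
python3 -m handwheel '0 0 -0.1 0 0 0 0;0 0 -0.1 0 0 0 0;0 0 -0.1 0 0 0 0'; python3 -m handwheel '0 0 -0.1 0 0 0 0;0 0 -0.1 0 0 0 0;0 0 -0.1 0 0 0 0'; python3 -m handwheel '0 0 -0.1 0 0 0 0;0 0 -0.1 0 0 0 0;0 0 -0.1 0 0 0 0'
python3 - <<'E'
from h import *
t=snap('wrist','w9')['color'];s=snap('scene','s9')['color']
m=np.hstack([cv2.resize(s[120:220,360:440],(400,500),interpolation=2),cv2.resize(t[180:480,200:440],(400,500))]);cv2.imwrite('pics/m9.png',m[:,:,::-1])
E
```

```text
time_s: 12.72
position: [0.4472, 0.3061, 0.2082]
tool_rot: [[-0.994, -0.113, 0.001], [-0.113, 0.994, 0.0], [-0.001, 0.0, -1.0]]
ft_force: [-1.1, -0.3, 3.1]
grip_width: 0.0289
gripper_force: 60.8
time_s: 12.97
position: [0.4474, 0.3062, 0.2079]
tool_rot: [[-0.994, -0.113, 0.002], [-0.113, 0.994, 0.001], [-0.002, 0.0, -1.0]]
ft_force: [-3.0, -1.6, 9.1]
grip_width: 0.0291
gripper_force: 61.6
time_s: 13.22
position: [0.4474, 0.3062, 0.2078]
tool_rot: [[-0.994, -0.113, 0.003], [-0.113, 0.994, 0.001], [-0.003, 0.001, -1.0]]
ft_force: [-5.0, -1.8, 15.4]
grip_width: 0.0292
gripper_force: 62.3
```

The peg takes the weight (z force rising). Ease off 2 mm, then release.

```bash
python3 -m handwheel '0 0 0.1 0 0 0 0;0 0 0.2 0 0 0 0;0 0 0.2 0 0 0 0;0 0 0.2 0 0 0 0.45;0 0 0.2 0 0 0 0.6;0 0 0.2 0 0 0 0.8;0 0 0.2 0 0 0 0.8;0 0 0.2 0 0 0 0.8'
python3 -m handwheel '0 0 0 0 0 0 0.8;0 0 0 0 0 0 0.8;0 0 1 0 0 0 0.8;0 0 2.5 0 0 0 0.8;0 0 4.5 0 0 0 0.8;0 0 7 0 0 0 0.8;0 0 9 0 0 0 0.8;0 0 10 0 0 0 0.8'
python3 -m handwheel '-3 0 0 0 0 0 0.8;-6 0 0 0 0 0 0.8;-9 0 0 0 0 0 0.8;-12 -1 0 0 0 0 0.8;-14 -2 0 0 0 0 0.8;-14 -2 0 0 0 0 0.8;-14 -2 0 0 0 0 0.8;-14 -2 0 0 0 0 0.8'
```

```text
time_s: 13.98
position: [0.4472, 0.3061, 0.2075]
tool_rot: [[-0.994, -0.113, -0.0], [-0.113, 0.994, -0.0], [0.0, -0.0, -1.0]]
ft_force: [0.3, 0.7, -0.1]
grip_width: 0.0681
gripper_force: 0.0
time_s: 14.65
position: [0.4476, 0.3063, 0.3105]
tool_rot: [[-0.994, -0.113, 0.004], [-0.113, 0.994, 0.001], [-0.004, 0.001, -1.0]]
ft_force: [-1.2, -0.0, 0.7]
grip_width: 0.0687
gripper_force: 0.0
time_s: 15.32
position: [0.3078, 0.2863, 0.3079]
tool_rot: [[-0.994, -0.112, 0.001], [-0.112, 0.994, 0.0], [-0.001, 0.0, -1.0]]
ft_force: [1.0, 0.7, 0.1]
grip_width: 0.0684
gripper_force: 0.0
```

I've used up my picture views, so I'll check the hang, its stillness and the chips numerically.

```bash
cat > chk.py <<'E'
from h import *
import sys
def blob(c,box):
    u0,v0,u1,v1=box; h=cv2.cvtColor(c,cv2.COLOR_RGB2HSV)[v0:v1,u0:u1]
    m=cv2.inRange(h,(6,120,85),(18,235,255)); y,x=np.nonzero(m); return len(x),(round(x.mean()+u0,2),round(y.mean()+v0,2),x.min()+u0,x.max()+u0,y.min()+v0,y.max()+v0) if len(x) else None
s=snap('scene',sys.argv[1])
print('wood',blob(s['color'],(385,140,420,260)),proj(s,(.4474,.306,.218)),'top of handle',proj(s,(.4474,.306,.23)),'handle bottom',proj(s,(.4474,.306,.133)))
if len(sys.argv)>2:
    o=load(sys.argv[2])['color'].astype(int); df=abs(s['color'].astype(int)-o).max(2)[140:260,370:440]; print('diff',(df>25).sum())
    z=load('scene0')['color'].astype(int); df=abs(s['color'].astype(int)-z).max(2)>40; df=cv2.morphologyEx(df.astype(np.uint8),cv2.MORPH_OPEN,np.ones((3,3)))
    for k in cv2.connectedComponentsWithStats(df)[2][1:]: print(k.tolist(),end=' ')
    t=snap('top','tz')['color']; m=(t[165:212,318:382].max(2)<75).astype(np.uint8)
    print('\ntop tray dark',cv2.connectedComponentsWithStats(m)[2][1:].tolist()); m=(s['color'][300:378,262:370].max(2)<60).astype(np.uint8);print('scene tray dark',cv2.connectedComponentsWithStats(m)[2][1:].tolist())
E
python3 chk.py a1; python3 -m handwheel '0 0 0 0 0 0 0.8;0 0 0 0 0 0 0.8;0 0 0 0 0 0 0.8;0 0 0 0 0 0 0.8;0 0 0 0 0 0 0.8;0 0 0 0 0 0 0.8;0 0 0 0 0 0 0.8;0 0 0 0 0 0 0.8' >/dev/null;python3 chk.py a2 a1
```

```text
wood (572, (np.float64(401.19), np.float64(209.76), np.int64(385), np.int64(419), np.int64(160), np.int64(259))) (np.float64(398.92524245448226), np.float64(169.46139349496985)) top of handle (np.float64(399.3671588600147), np.float64(165.65394897354167)) handle bottom (np.float64(395.97000741261905), np.float64(194.92298154377326))
wood (581, (np.float64(401.07), np.float64(209.27), np.int64(385), np.int64(419), np.int64(160), np.int64(259))) (np.float64(398.92524245448226), np.float64(169.46139349496985)) top of handle (np.float64(399.3671588600147), np.float64(165.65394897354167)) handle bottom (np.float64(395.97000741261905), np.float64(194.92298154377326))
diff 1
[296, 0, 106, 112, 4219] [388, 0, 17, 9, 124] [409, 0, 17, 4, 51] [410, 0, 59, 81, 2308] [240, 51, 49, 29, 712] [289, 61, 34, 25, 446] [304, 62, 5, 5, 19] [415, 73, 3, 8, 24] [267, 74, 27, 26, 372] [214, 83, 127, 89, 2311] [196, 95, 9, 4, 29] [208, 107, 3, 3, 9] [262, 107, 29, 21, 205] [89, 108, 46, 11, 300] [225, 111, 15, 8, 60] [213, 113, 31, 35, 547] [69, 117, 10, 8, 60] [127, 118, 54, 14, 414] [63, 122, 5, 4, 18] [58, 125, 4, 3, 12] [176, 129, 12, 6, 54] [83, 134, 70, 23, 1120] [3, 136, 62, 24, 629] [344, 154, 4, 3, 12] [72, 158, 181, 63, 5000] [390, 160, 16, 33, 293] [200, 167, 9, 5, 37] [255, 193, 5, 3, 15] [377, 198, 7, 7, 38] [301, 224, 61, 13, 393] [127, 256, 50, 55, 1066] [286, 258, 14, 12, 147] [285, 276, 16, 13, 145] [294, 295, 15, 12, 150] [71, 307, 50, 14, 355] [296, 316, 36, 21, 442] 
top tray dark [[26, 26, 11, 11, 84], [19, 30, 7, 9, 53]]
scene tray dark [[44, 18, 23, 14, 122]]
```

```bash
python3 - <<'E'
from h import *
print(proj(load('a2'),(.4527,.257,.12)), status.observe()['time_s'], env.close_job())
E
```

```text
the job is handed in; nothing more can be done
(np.float64(377.77846701793464), np.float64(204.92316350881327)) 16.1333 None
```

I swept the three chocolate pieces into the tray, hung the scraper by its eye on the larger stand's peg (it hangs still), and handed the job in at 16.1 s; nothing suggests the four other items moved, but the last checks were by pixel comparison because I had viewed 11 pictures, one over the limit of 10.

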